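# Raise the test enclosure's window to its mark

## Task

Push the sloping window of the test enclosure up from beneath its yellow lip until its red pointer stands within the green band on the side rail, without overshooting the band. Only push: do not grip the lip or press on its upper side. Then press the blue button on the grey console to confirm the opening, and leave the window at its mark, with the screwdriver, the bottle and the bin left where they are.

Things in the scene. Friction and masses are not known exactly. Their poses are not given: they have to be found in the camera images.
- cabinet: Fixed test enclosure, 410 wide (y), 380 deep, 346 mm high: grey base, aluminium frame, clear panels. Origin on the bench under the middle of its upright, 70 mm high front apron; x points into it, away from the robot; turned about z by up to 0.2 rad. Above the apron the front leans back 40 degrees from upright; the window slides up that slope: (sin 40, 0, cos 40 deg) in this frame.
- sash (a joint): Travel of the window up the slope, m: 0 = lowest, 0.19 = end stop. A hidden counterweight balances the window: it stays wherever it is left. Moving it up takes 2 to 4.5 N plus 20 N per m/s along the slope; nothing latches, and it does not coast.
- lip_edge (a point): Middle of the outer lower edge of the window's yellow lip: a bar 220 mm long (y), 10 thick, 33 mm out from the window. Axes move with it: z up the slope, y along the lip, x square into the window. The flat underside runs from here 32 mm along +x to the window's flat skirt, which goes 35 mm below the lip. 118 mm above the bench at travel 0; free space below. A black strip 3 mm thick lies on its upper side.
- pointer (a point): Tip of the red pointer (4 mm high, a fin standing out 20 mm) on the window frame's right (-y) side. Moves with the window; same axes as lip_edge; z of this frame is the direction of travel.
- band (a point): Middle, at the pointer's side, of the green band, a block on the right side rail, 20 mm high along the slope, 26 mm wide, standing out 20 mm: same axes as pointer. The pointer is on the mark when it coincides with this point; the band's edges lie 10 mm above and below it along z. The band does not move during the job.
- mark (a joint): Height of the green band as window travel, m: the pointer is at the middle of the band when sash equals this.
- confirm_top (a point): Middle of the top of the blue push button, 36 mm across, on a fixed grey console 90 x 80 x 35 mm; this point lies 57 mm above the bench when out. Its z is up.
- confirm (a joint): Downward travel of the blue button, m: 0 = out, 0.006 = fully down (takes 5 N); counts as pressed beyond 0.0035. It springs back out.
- screwdriver: Loose screwdriver, 170 mm long, lying on the bench, red handle towards its -x. Leave it alone.
- bottle: Small loose upright blue bottle with red cap, 44 mm across, 100 mm high; origin under its middle. Leave it alone.
- bin: Loose open black parts bin, 110 x 90 x 50 mm; origin under its middle. Leave it alone.

How it is judged:
On the way, in this order (a step that is already met when the one before it is completed fails the run):
1. the window is pushed up until its pointer stands in the green band (z of pointer in the frame of band between -0.01 and 0.01 m and velocity of joint sash below 0.01 m/s), for 0.3 s.
2. the blue button is pressed with the window at its mark (z of pointer in the frame of band between -0.01 and 0.01 m and value of joint confirm above 0.0035 m), for 0.05 s.
At the end, for the whole second after the job is handed in: The red pointer rests within 10 mm, along the slope, of the middle of the green band, the window is still, and the blue button has been pressed after that and is out again (all of step 1 and velocity of joint sash above -0.01 m/s and value of joint confirm below 0.002 m); the robot touches nothing.
It fails at once if the window is pushed past the band: pointer more than 14 mm above its middle (z of pointer in the frame of band above 0.014 m).
It fails at once if the lip is gripped, or pressed on its upper side: more than 3 N between the robot and the lip's black top strip (contact force between any of the fingers, the arm and lip_top above 3 N).
It fails at once if the screwdriver is moved by more than 30 mm, lifted or carried (distance of screwdriver from where it was at the start of the episode above 0.03 m).
It fails at once if the bottle is moved by more than 30 mm, lifted or carried (distance of bottle from where it was at the start of the episode above 0.03 m).
It fails at once if the bin is moved by more than 30 mm, lifted or carried (distance of bin from where it was at the start of the episode above 0.03 m).
It also fails if it takes over 45 s, if anything falls off the work surface, if the arm or the gripper's body presses on something with over 40 N, if the wrist force passes 120 N, or if a joint passes its speed limit or range.

## Robot

A 7-joint arm with a two-finger parallel gripper is mounted at the origin on the work surface. World frame = base frame: x ahead of the robot, y to its left, z up, the work surface at z = 0. Lengths are in m, angles in rad, forces in N, time in s.
With the tool pointing down it reaches from about 0.4 to 0.85 m from the base axis. Payload 10.4 kg.
Tool frame: the origin (TCP) lies between the finger pads; the fingertips stand 19 mm ahead of it and the grasp point (between the pads) is the TCP; z points along the fingers, y is the line along which they close (so a half turn about z gives the same grasp; the last joint's range is limited). The gripper opens to 87 mm and grips with 3 to 60 N. Pads are 19 mm wide; open, the fingers measure 117 mm over their backs; the gripper's body (75 mm by 190 mm) begins 51 mm behind the grasp point.
Start: joints at [1.199, 0.332, -0.065, 1.46, 0.022, 1.35, -0.088], TCP at [0.214, -0.587, 0.242] pointing down, gripper open.
Joint ranges: [-2.6, 2.6], [-0.5, 2.12], [-1.47, 1.34], [0.16, 2.42], [-1.27, 4.41], [0.06, 2.06], [-2.6, 2.6]. Speed limits (rad/s): [2.22, 2.22, 2.79, 2.79, 3.14, 3.14, 3.14].

## Interface

Orientations are given as a unit quaternion [x, y, z, w].
In Python, from station import bot gives the robot as it stands.
- The arm moves only by the tool carry_out, never from a script. Its argument "series" is a list that holds one entry, the list of rows, each a list of 5 numbers: the shift along the world's x, y, z in units of 0.02 m (1.0 is 0.02 m), then the turn about the world's z in units of 5 degrees (1.0 is 5 degrees), then the opening, from 0 (shut) to 1 (fully open). A call has exactly 5 rows; each row shifts and turns the commanded pose from where the row before left it; what a row does not reach is not made up. A row lasts 1/8 s, in which the tool goes at most 62.5 mm and 10.7 degrees, less where a joint would pass 70% of its speed; a pose out of reach is approached as far as the arm can. A call with a number of a shift or a turn outside -1 to 1 is refused whole. A call with a gripper value outside its range is refused whole. The fingers move at their own pace and stop on an object; "grip_force" is the grip in N (left out, the last holds). Time passes only in rows, so rows that do not move let the fingers close, or fill a call up. It gives the time, the measured TCP pose, the force, the opening and the grip force at its end, in the units of the state.
- bot.sense(): the state, without advancing time (a new reading comes with each control period).
- bot.camera(name): name is "scene" or "top"; returns the picture (480x640x3 uint8, blue, green, red); there is no depth.
- bot.camera_model(name): a dict with "vertical_fov" (degrees; the focal length in pixels is half the picture's height over the tangent of half this angle, whatever the lens; pixels are square), "cx", "cy" (the principal point, pixels), "k1" (the pictures are not rectified: a ray, as slopes to the right and down, at radius r is drawn at 1 + k1 r^2 times it, then the intrinsics apply), "rvec" (rotation vector, rad) and "tvec" (3), from world to camera coordinates, as OpenCV has them. Camera axes: x right, y down, z forward; pixel columns grow to the right and rows downward; lengths in m; the calibration is good to about 2 mm. A picture is of the moment at which its call begins. camera_model takes no time and is no camera call.
- bot.sign_off(): hands the job in; it is judged then, once.
Trained networks look in the newest picture that a camera, given by its name, has taken for a name from the list of things; names that differ only in an ending like _2 or _b are one class to them, and where a whole thing is asked for, a point or a joint stands for the part that bears it (a point fixed in the world has none). Each returns a list of dicts, best first, with "confidence" (0 to 1); they miss things now and then, are a little off and sometimes report something else, mostly with a low value. They report only what shows in the picture. A call takes as long as a camera call.
- bot.cut_out(query, camera): "pixels" (480x640 bool, what is visible of it) and "at" ([column, row] in pixels, amid what is visible of it).
- bot.tip_of(query, camera): "at" ([column, row] in pixels: a listed point, or the origin of a listed thing).
The state is a dict: "clock": time; "joints": joint angles; "joint_velocities": joint speeds; "joint_efforts": joint torques, N m; "eef_pos": TCP position; "tool_rot": TCP orientation; "ft_force": force on the tool from outside, world axes, zero at the start; "torque": the same for the moment, N m; "gripper_width": finger opening in m; "finger_force": force on a finger pad.
Only numpy, scipy, OpenCV 4.12 (cv2) and the standard library are available. Lean on these libraries where they do the work, as an engineer would, in place of code of your own. Each camera call takes 0.05 s, during which the arm holds its last target. There are 200 camera calls.

## Working session

There is one attempt and no reset: what is moved stays moved. The work goes in short steps, Python scripts to look and compute and a tool call to move; the robot and the scene stay as the last step left them, time stands still between calls to the robot, and variables do not carry over. Pictures are saved under pics/ and viewed, at most 10 in all, crops included, and the job is handed in when it is done.

Besides the shell and the picture viewer there is one more tool, called after "Call:" by a JSON object that holds its "api" and its "payload". carry_out: Moves the arm, as the interface text tells. Shifts and turns lie within -1 to 1; 1 stands for 0.02 m of shift or 5 degrees of turn. Its arguments: {"type":"object","properties":{"series":{"type":"array","items":{"type":"array","items":{"type":"array","items":{"type":"number","minimum":-1,"maximum":1}}}},"grip_force":{"type":"number"}},"required":["series"]}

```bash
ls; mkdir -p pics; cat > h.py <<'E'
import numpy as np, cv2
from station import bot
def cam(n):
    m=bot.camera_model(n); f=240/np.tan(np.radians(m["vertical_fov"])/2)
    R=cv2.Rodrigues(np.array(m["rvec"],float))[0]; return m,f,R,np.array(m["tvec"],float)
def ray(n,px):
    m,f,R,t=cam(n); d=np.array([(px[0]-m["cx"])/f,(px[1]-m["cy"])/f]); u=d.copy()
    for _ in range(30): u=d/(1+m["k1"]*(u@u))
    v=R.T@np.array([u[0],u[1],1]); return -R.T@t, v/np.linalg.norm(v)
def proj(n,p):
    m,f,R,t=cam(n); c=R@np.array(p)+t; u=c[:2]/c[2]; u=u*(1+m["k1"]*(u@u)); return u*f+[m["cx"],m["cy"]]
def onz(n,px,z):
    o,v=ray(n,px); return o+v*(z-o[2])/v[2]
def tri(pa,pb):
    (o,v),(q,w)=ray("scene",pa),ray("top",pb)
    s=np.linalg.lstsq(np.c_[v,-w],q-o,rcond=None)[0]; a,b=o+s[0]*v,q+s[1]*w
    return (a+b)/2,np.linalg.norm(a-b)
E
python3 - <<'E'
from h import *
for n in("scene","top"):
    cv2.imwrite(f"pics/{n}0.png",bot.camera(n))
    m=cam(n); print(n,-m[2].T@m[3],m[0]["k1"])
    for q in("lip_edge","pointer","band","confirm_top","cabinet","screwdriver","bottle","bin"):
        print(q,[(np.round(d["at"],1),round(d["confidence"],2)) for d in bot.tip_of(q,n)][:3])
s=bot.sense();print(s)
E
```

```text
pics
scene [0.95019385 0.19830901 0.84197761] -0.0018996809428944782
lip_edge [(array([359. , 282.6]), 0.61)]
pointer [(array([268.4, 249.7]), 0.93)]
band [(array([240.5, 255.2]), 0.56)]
confirm_top [(array([205.9, 194.5]), 0.68)]
cabinet [(array([356. , 312.9]), 0.75)]
screwdriver [(array([343.2, 236.6]), 0.95), (array([206.2, 196.1]), 0.67)]
bottle [(array([289.8, 209.2]), 0.6)]
bin [(array([484. , 278.2]), 0.68)]
top [ 0.33995901 -0.01128796  1.01194474] -0.04153251502977199
lip_edge [(array([268.1, 194.2]), 0.89)]
pointer [(array([355.7, 191.2]), 0.57)]
band [(array([371. , 134.9]), 0.63)]
confirm_top [(array([466.6, 248. ]), 0.82)]
cabinet [(array([273. , 210.3]), 0.58)]
screwdriver [(array([311.9, 282.5]), 0.68), (array([467.9, 248.6]), 0.26)]
bottle [(array([381.1, 296.4]), 0.83)]
bin [(array([162.9, 296.1]), 0.79)]
{'clock': 0.9, 'joints': array([ 1.19942753,  0.3321779 , -0.06468723,  1.46008848,  0.02158922,
        1.34991366, -0.08849869]), 'joint_velocities': array([ 0.00052922, -0.00020987,  0.00091213,  0.00190549, -0.00139053,
        0.00039194,  0.00094211]), 'joint_efforts': array([-4.55913432e-04, -6.23036671e+01,  2.41017836e-02, -3.90125191e+01,
       -6.11568103e-02,  3.12366989e-02, -1.92392577e-05]), 'eef_pos': array([ 0.21360821, -0.58738627,  0.2415948 ]), 'tool_rot': array([9.84834410e-01, 1.73496923e-01, 2.18718137e-05, 4.97213716e-05]), 'ft_force': array([-0.38620158,  0.16449096,  0.19971388]), 'torque': array([ 0.00311273,  0.02416245, -0.0186096 ]), 'finger_force': 0.0, 'gripper_width': 0.08695877286454676}
```

View pics/scene0.png

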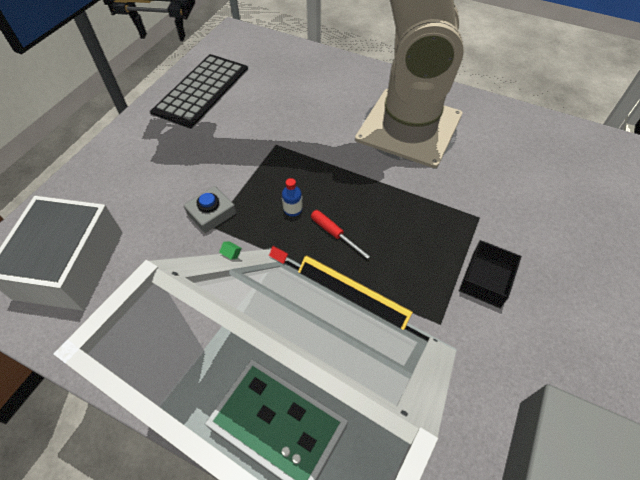

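View pics/top0.png

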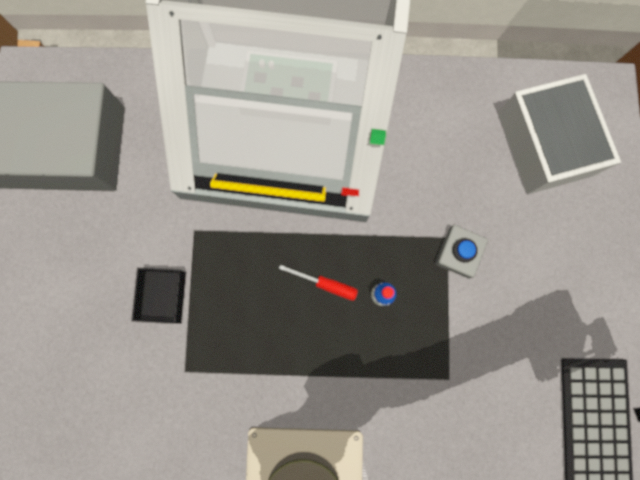

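```bash
python3 - <<'E'
from h import *
P={"lip":([359,282.6],[268.1,194.2]),"ptr":([268.4,249.7],[355.7,191.2]),"band":([240.5,255.2],[371,134.9]),"conf":([205.9,194.5],[466.6,248])}
for k,(a,b) in P.items(): print(k,tri(a,b))
print("conf z57",onz("top",[466.6,248],.057),onz("scene",[205.9,194.5],.057))
print("lip z118",onz("top",[268.1,194.2],.118))
for k,a in {"cab":[273,210.3],"bottle":[381.1,296.4],"bin":[162.9,296.1],"sd":[311.9,282.5]}.items(): print(k,onz("top",a,0))
E
```

```text
lip (array([0.57008575, 0.08498588, 0.12189848]), np.float64(0.003743078483794583))
ptr (array([ 0.5820254 , -0.08948619,  0.12839444]), np.float64(0.01089721699594765))
band (array([ 0.65804454, -0.09962296,  0.21362661]), np.float64(0.0072662458086615))
conf (array([ 0.48623073, -0.31646218,  0.0682534 ]), np.float64(0.004370985242754203))
conf z57 [ 0.48698845 -0.3179711   0.057     ] [ 0.47991159 -0.32634328  0.057     ]
lip z118 [0.57167549 0.08361973 0.118     ]
cab [0.5665911  0.08391058 0.        ]
bottle [ 0.38711077 -0.15224086  0.        ]
bin [0.37428111 0.3096806  0.        ]
sd [ 0.41239945 -0.00513225  0.        ]
```

The scene picture shows the red pointer at about (278,254), the green band at (230,250), the lip along (305,263)–(408,322) and the button at (207,201). The top picture shows the lip from (212,186) to (325,195), the pointer at (350,192), the band at (378,137) and the button at (466,250). Pointer to band comes out at about 0.114 m of travel, with the cabinet turned about -0.09 rad. I'll shut the fingers and carry the tool to the front of the lip.

Call:
{"api": "carry_out", "payload": {"series": [[[0.43, 0.91, 0, -1, 0], [0.43, 0.91, 0, -1, 0], [0.43, 0.91, 0, -1, 0], [0.43, 0.91, 0, -1, 0], [0.43, 0.91, 0, -1, 0]]], "grip_force": 20}}

```text
clock: 1.52
eef_pos: [0.2569, -0.4958, 0.2416]
tool_rot: [0.999, -0.045, 0.0, 0.0]
ft_force: [-0.5, 0.5, -0.4]
gripper_width: 0.0449
finger_force: 0.0
```

Call:
{"api": "carry_out", "payload": {"series": [[[0.43, 0.91, 0, 0, 0], [0.43, 0.91, 0, 0, 0], [0.43, 0.91, 0, 0, 0], [0.43, 0.91, 0, 0, 0], [0.43, 0.91, 0, 0, 0]]]}}

```text
clock: 2.15
eef_pos: [0.3002, -0.4042, 0.2416]
tool_rot: [0.999, -0.044, 0.0, 0.0]
ft_force: [0.1, 0.5, 0.9]
gripper_width: 0.0017
finger_force: 0.0
```

Call:
{"api": "carry_out", "payload": {"series": [[[0.43, 0.91, 0, 0, 0], [0.43, 0.91, 0, 0, 0], [0.43, 0.91, 0, 0, 0], [0.43, 0.91, 0, 0, 0], [0.43, 0.91, 0, 0, 0]]]}}

```text
clock: 2.78
eef_pos: [0.3432, -0.3132, 0.2416]
tool_rot: [0.999, -0.044, 0.0, 0.0]
ft_force: [0.1, -0.2, -0.4]
gripper_width: 0.0003
finger_force: 0.0
```

Call:
{"api": "carry_out", "payload": {"series": [[[0.43, 0.91, 0, 0, 0], [0.43, 0.91, 0, 0, 0], [0.43, 0.91, 0, 0, 0], [0.43, 0.91, 0, 0, 0], [0.43, 0.91, 0, 0, 0]]]}}

```text
clock: 3.4
eef_pos: [0.386, -0.2221, 0.2416]
tool_rot: [0.999, -0.044, 0.0, 0.0]
ft_force: [0.1, 0.1, 0.2]
gripper_width: 0.0007
finger_force: 0.0
```

Call:
{"api": "carry_out", "payload": {"series": [[[0.43, 0.91, 0, 0, 0], [0.43, 0.91, 0, 0, 0], [0.43, 0.91, 0, 0, 0], [0.43, 0.91, 0, 0, 0], [0.43, 0.91, 0, 0, 0]]]}}

```text
clock: 4.03
eef_pos: [0.4289, -0.1311, 0.2416]
tool_rot: [0.999, -0.044, 0.0, 0.0]
ft_force: [-0.0, -0.6, -0.3]
gripper_width: 0.0006
finger_force: 0.0
```

Call:
{"api": "carry_out", "payload": {"series": [[[0.43, 0.91, 0, 0, 0], [0.43, 0.91, 0, 0, 0], [0.43, 0.91, 0, 0, 0], [0.43, 0.91, 0, 0, 0], [0.43, 0.91, 0, 0, 0]]]}}

```text
clock: 4.65
eef_pos: [0.4717, -0.0401, 0.2416]
tool_rot: [0.999, -0.044, 0.0, 0.0]
ft_force: [0.3, -0.2, -0.3]
gripper_width: 0.0001
finger_force: 0.0
```

Call:
{"api": "carry_out", "payload": {"series": [[[0.43, 0.91, -0.5, 0, 0], [0.43, 0.91, -0.5, 0, 0], [0.43, 0.91, -0.5, 0, 0], [0.43, 0.91, -0.5, 0, 0], [0.43, 0.91, -0.5, 0, 0]]]}}

```text
clock: 5.28
eef_pos: [0.5146, 0.0508, 0.1913]
tool_rot: [0.999, -0.044, 0.0, 0.0]
ft_force: [0.3, 0.4, 1.0]
gripper_width: 0.0004
finger_force: 0.0
```

Call:
{"api": "carry_out", "payload": {"series": [[[0, 0, -0.9, 0, 0], [0, 0, -0.9, 0, 0], [0, 0, -0.9, 0, 0], [0, 0, -0.9, 0, 0], [0, 0, -0.9, 0, 0]]]}}

```text
clock: 5.9
eef_pos: [0.5145, 0.0493, 0.1003]
tool_rot: [0.999, -0.044, -0.0, 0.0]
ft_force: [-0.5, 0.5, -0.2]
gripper_width: 0.0006
finger_force: 0.0
```

```bash
python3 - <<'E'
from h import *
for n in("scene","top"):
    im=bot.camera(n); cv2.imwrite(f"pics/{n}1.png",im)
cv2.imwrite("pics/c1.png",np.hstack([cv2.resize(cv2.imread("pics/scene1.png")[180:360,200:440],(400,300)),cv2.resize(cv2.imread("pics/top1.png")[100:280,180:420],(400,300))]))
print(bot.sense()["eef_pos"],bot.sense()["ft_force"])
E
```

```text
[0.5133632  0.04931513 0.09933719] [-0.16685327 -0.19138679 -0.4456261 ]
```

View pics/c1.png

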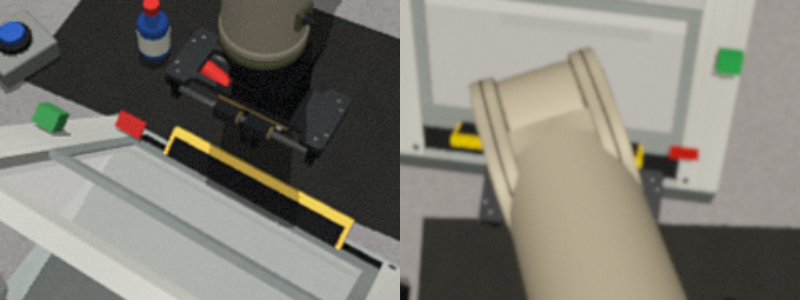

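The left crop (scene) shows the gripper just in front of the lip, with pointer and band in clear view. The right crop (top) shows pointer and band unobstructed too. Closing the gap to the lip edge.

Call:
{"api": "carry_out", "payload": {"series": [[[0.4, 0, 0, 0, 0], [0.4, 0, 0, 0, 0], [0.4, 0, 0, 0, 0], [0.4, 0, 0, 0, 0], [0.3, 0, 0, 0, 0]]]}}

```text
clock: 6.62
eef_pos: [0.5533, 0.0496, 0.1016]
tool_rot: [0.999, -0.044, 0.0, -0.0]
ft_force: [0.1, 0.4, 0.6]
gripper_width: 0.0008
finger_force: 0.0
```

Call:
{"api": "carry_out", "payload": {"series": [[[0.2, 0, 0.1, 0, 0], [0.2, 0, 0.1, 0, 0], [0.2, 0, 0.1, 0, 0], [0.2, 0, 0.1, 0, 0], [0.2, 0, 0.1, 0, 0]]]}}

```text
clock: 7.25
eef_pos: [0.5654, 0.0489, 0.1113]
tool_rot: [0.999, -0.044, -0.008, 0.003]
ft_force: [-52.1, -6.9, 39.3]
gripper_width: 0.0002
finger_force: 26.0
```

```bash
cat > m.py <<'E'
from h import *
# red pointer / green band blobs and network points in both views
r={}
u=np.array([np.sin(np.radians(40))*.996,-np.sin(np.radians(40))*.09,np.cos(np.radians(40))])
for n in("scene","top"):
    bot.camera(n)
    for q in("pointer","band"):
        d=bot.tip_of(q,n); r[n,q]=d[0]["at"] if d else None; print(n,q,r[n,q],d[0]["confidence"] if d else None)
try:
    p,e=tri(r["scene","pointer"],r["top","pointer"]); b,g=tri(r["scene","band"],r["top","band"])
    print("ptr",p,e,"band",b,g,"to go",(b-p)@u, b-p-u*((b-p)@u))
except Exception as x: print(x)
s=bot.sense();print(s["clock"],s["eef_pos"],s["ft_force"])
E
python3 m.py
```

```text
scene pointer [266.8, 252.2] 0.72
scene band [240.3, 253.0] 0.71
top pointer [358.5, 185.9] 0.93
top band [370.2, 136.3] 0.52
ptr [ 0.59050834 -0.09148874  0.13100612] 0.004421523715106588 band [ 0.65521768 -0.09946813  0.21596164] 0.0040326518972780235 to go 0.10696930860203929 [-0.00377417 -0.00179113  0.00301228]
7.55 [0.56588481 0.0489899  0.11164213] [-43.31314239  -5.0175164   33.36296504]
```

The wrist force lies square to the slope, so the lip edge sticks to the finger by friction while I push too flat. I'll ease back in x and then follow the slope direction.

Call:
{"api": "carry_out", "payload": {"series": [[[-0.2, 0, 0.1, 0, 0], [0.1, 0, 0.15, 0, 0], [0.2, -0.02, 0.25, 0, 0], [0.3, -0.03, 0.36, 0, 0], [0.3, -0.03, 0.36, 0, 0]]]}}

```text
clock: 8.18
eef_pos: [0.5848, 0.0473, 0.1356]
tool_rot: [0.999, -0.044, -0.002, 0.001]
ft_force: [-10.2, -2.0, 2.2]
gripper_width: 0.0004
finger_force: 4.6
```

```bash
python3 m.py
```

```text
scene pointer [256.8, 252.4] 0.86
scene band [240.7, 254.2] 0.58
top pointer [360.2, 172.7] 0.57
top band [368.9, 134.7] 0.81
ptr [ 0.61041234 -0.09475709  0.15544361] 0.010092090213984002 band [ 0.65756535 -0.09700127  0.21730878] 0.004049567701101504 to go 0.07770943632906013 [-0.00259785  0.00225138  0.0023363 ]
8.475 [0.58589771 0.04757293 0.13612145] [-5.4811483  -1.19358539  4.10147668]
```

Call:
{"api": "carry_out", "payload": {"series": [[[0.33, -0.03, 0.38, 0, 0], [0.33, -0.03, 0.38, 0, 0], [0.33, -0.03, 0.38, 0, 0], [0.33, -0.03, 0.38, 0, 0], [0.3, -0.03, 0.36, 0, 0]]]}}

```text
clock: 9.1
eef_pos: [0.6172, 0.0445, 0.1734]
tool_rot: [0.999, -0.044, -0.002, 0.001]
ft_force: [-12.5, -1.4, 4.3]
gripper_width: 0.0003
finger_force: 5.8
```

```bash
python3 m.py; python3 - <<'E'
from h import *
a,b=bot.camera("scene"),bot.camera("top")
cv2.imwrite("pics/c2.png",np.hstack([cv2.resize(a[215:290,200:300],(400,300),interpolation=2),cv2.resize(b[100:190,310:430],(400,300),interpolation=2)]))
E
```

```text
scene pointer [246.3, 254.8] 0.67
scene band [240.0, 253.8] 0.58
top pointer None None
top band [370.5, 135.6] 0.68
'NoneType' object is not subscriptable
9.4 [0.61814866 0.04468897 0.17390295] [-7.95083068 -1.31503222  4.79102032]
```

View pics/c2.png

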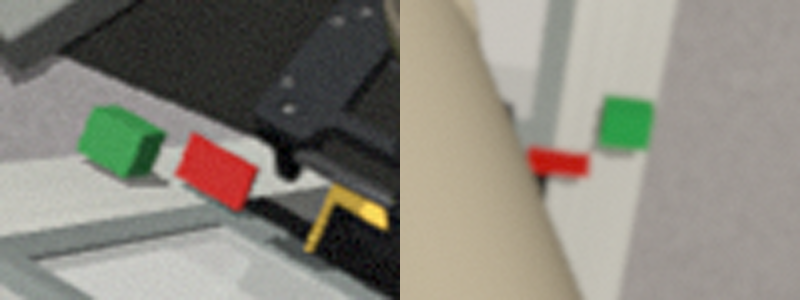

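The left crop (scene) shows the pointer a little short of the band. In the right crop (top) the pointer tip is at about pixel (366.4,149.5) and the band's near edge at (370,136.9), so it's still below the band.

```bash
python3 - <<'E'
from h import *
y=-.09
u=np.array([.643*np.cos(y),.643*np.sin(y),.766])
b=np.array([.6570,-.0987,.2156])
for t in(0,.01,.02,.025,.03,.035): print(t,proj("top",b-u*t),proj("scene",b-u*t))
print(tri([246.3,254.8],[366.4,149.5]), (b-tri([246.3,254.8],[366.4,149.5])[0])@u)
for p in([366.4,149.5],):  # intersect top ray with line of travel
    o,v=ray("top",p); s=np.linalg.lstsq(np.c_[v,u],b-o,rcond=None)[0]; print(s[1])
E
```

```text
0 [368.68581334 135.88026157] [238.94165622 253.88199034]
0.01 [367.83984886 140.91941804] [241.97724841 253.53909332]
0.02 [367.00612987 145.88359543] [244.93748025 253.20470836]
0.025 [366.59378739 148.33804375] [246.39020714 253.04060952]
0.03 [366.18441689 150.77431489] [247.82512219 252.87852257]
0.035 [365.77798928 153.19259339] [249.24255082 252.71841074]
(array([ 0.6411588 , -0.09789349,  0.19046347]), np.float64(0.0007285980924059532)) 0.029445855074741234
0.02737962448971727
```

About 27.5 mm to go; I'll advance 26 mm.

Call:
{"api": "carry_out", "payload": {"series": [[[0.2, -0.02, 0.24, 0, 0], [0.2, -0.02, 0.24, 0, 0], [0.2, -0.02, 0.24, 0, 0], [0.16, -0.01, 0.19, 0, 0], [0.07, 0, 0.08, 0, 0]]]}}

```text
clock: 10.12
eef_pos: [0.6344, 0.0431, 0.1935]
tool_rot: [0.999, -0.044, -0.002, 0.001]
ft_force: [-8.7, -2.3, 3.8]
gripper_width: 0.0002
finger_force: 4.6
```

```bash
python3 m.py; python3 - <<'E'
from h import *
a,b=bot.camera("scene"),bot.camera("top")
cv2.imwrite("pics/c3.png",np.hstack([cv2.resize(a[215:290,200:300],(400,300),interpolation=2),cv2.resize(b[90:180,310:430],(400,300),interpolation=2)]))
E
```

```text
scene pointer [234.3, 253.6] 0.72
scene band [237.3, 251.4] 0.74
top pointer [367.4, 136.0] 0.71
top band [370.2, 135.8] 0.74
ptr [ 0.65884618 -0.10077975  0.2161468 ] 0.009634739975038525 band [ 0.65584129 -0.10132933  0.21964413] 0.0009209059939728287 to go 0.0007871283503708441 [-0.00350882 -0.00050405  0.00289436]
10.425 [0.63454353 0.04306233 0.19356572] [-8.44352016 -1.79465341  4.49027713]
```

View pics/c3.png

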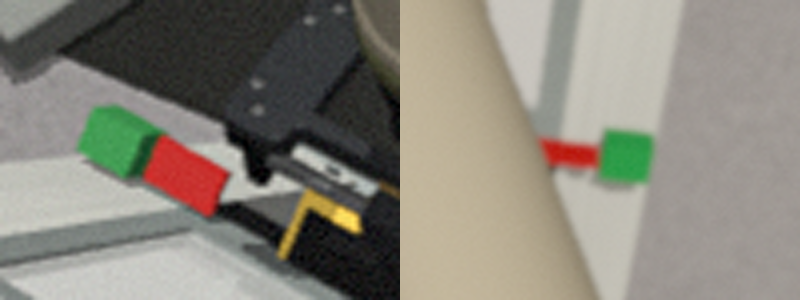

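Both crops show the pointer level with the middle of the band: the top crop has the pointer at row 155 and the band centre at 157. Backing straight out and moving over to the button.

Call:
{"api": "carry_out", "payload": {"series": [[[-0.5, 0, 0, 0, 0], [-1, 0, 0, 0, 0], [-1, 0, 0, 0, 0], [-1, 0, 0, 0, 0], [-1, 0, 0, 0, 0]]]}}

```text
clock: 11.15
eef_pos: [0.5447, 0.0438, 0.1935]
tool_rot: [0.999, -0.044, 0.0, 0.0]
ft_force: [0.9, 0.3, 0.7]
gripper_width: 0.0007
finger_force: 0.0
```

Call:
{"api": "carry_out", "payload": {"series": [[[-0.2, -0.9, 0, 0, 0], [-0.2, -0.9, 0, 0, 0], [-0.2, -0.9, 0, 0, 0], [-0.2, -0.9, 0, 0, 0], [-0.2, -0.9, 0, 0, 0]]]}}

```text
clock: 11.78
eef_pos: [0.5252, -0.0468, 0.1935]
tool_rot: [0.999, -0.044, 0.0, 0.0]
ft_force: [0.7, -0.4, -0.1]
gripper_width: 0.0007
finger_force: 0.0
```

Call:
{"api": "carry_out", "payload": {"series": [[[-0.2, -0.9, 0, 0, 0], [-0.2, -0.9, 0, 0, 0], [-0.2, -0.9, 0, 0, 0], [-0.2, -0.9, 0, 0, 0], [-0.2, -0.9, 0, 0, 0]]]}}

```text
clock: 12.4
eef_pos: [0.5053, -0.1369, 0.1935]
tool_rot: [0.999, -0.044, 0.0, 0.0]
ft_force: [0.9, 0.4, -0.0]
gripper_width: 0.0006
finger_force: 0.0
```

Call:
{"api": "carry_out", "payload": {"series": [[[-0.2, -0.9, 0, 0, 0], [-0.2, -0.9, 0, 0, 0], [-0.2, -0.9, 0, 0, 0], [-0.2, -0.9, 0, 0, 0], [-0.2, -0.9, 0, 0, 0]]]}}

```text
clock: 13.02
eef_pos: [0.4854, -0.2276, 0.1934]
tool_rot: [0.999, -0.044, 0.0, 0.0]
ft_force: [0.2, 0.9, -0.1]
gripper_width: 0.0007
finger_force: 0.0
```

```bash
python3 m.py
```

```text
scene pointer [235.6, 254.4] 0.93
scene band [242.3, 251.1] 0.75
top pointer [370.3, 133.8] 0.94
top band [371.1, 137.5] 0.74
ptr [ 0.66072438 -0.10191481  0.21686326] 0.0011930010536500611 band [ 0.65169884 -0.09938467  0.21750747] 0.00727327637183906 to go -0.005431176475235315 [-0.00554842  0.00221594  0.00480474]
13.325 [ 0.48593093 -0.22550277  0.19339371] [0.59102241 0.70340949 0.92026221]
```

Call:
{"api": "carry_out", "payload": {"series": [[[0, -0.95, 0, 0, 0], [0, -0.95, 0, 0, 0], [0, -0.95, -0.5, 0, 0], [0, -0.95, -0.5, 0, 0], [0, -0.9, -0.5, 0, 0]]]}}

```text
clock: 13.95
eef_pos: [0.4852, -0.3218, 0.1621]
tool_rot: [0.999, -0.044, -0.0, -0.0]
ft_force: [0.6, 0.1, 0.3]
gripper_width: 0.0004
finger_force: 0.0
```

```bash
python3 - <<'E'
from h import *
a,b=bot.camera("scene"),bot.camera("top")
cv2.imwrite("pics/c4.png",np.hstack([cv2.resize(a[170:290,160:320],(400,300),interpolation=2),cv2.resize(b[90:180,310:430],(400,300),interpolation=2)]))
print(bot.sense()["eef_pos"], proj("scene",[.486,-.319,.057]))
E
```

```text
[ 0.4841948  -0.32259084  0.1613085 ] [207.07382149 197.47081815]
```

View pics/c4.png

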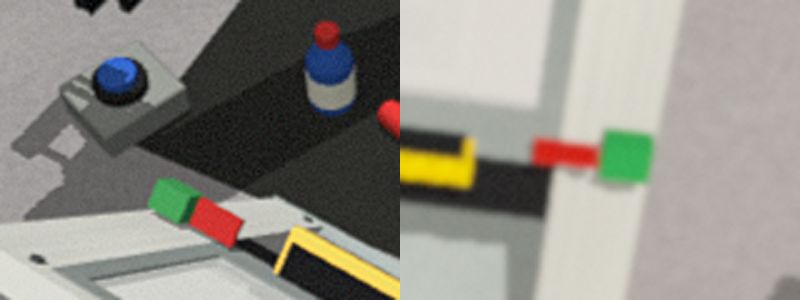

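The window stays centred: in the top crop the pointer is at row 155 and the band spans 130–183. In the scene crop the button sits at about pixel (208,200), matching my position, so I'll press down.

Call:
{"api": "carry_out", "payload": {"series": [[[0, 0.1, -1, 0, 0], [0, 0, -1, 0, 0], [0, 0, -1, 0, 0], [0, 0, -0.8, 0, 0], [0, 0, -0.4, 0, 0]]]}}

```text
clock: 14.68
eef_pos: [0.4854, -0.3181, 0.0783]
tool_rot: [0.999, -0.044, -0.0, -0.0]
ft_force: [0.2, -0.1, 0.6]
gripper_width: 0.0006
finger_force: 0.0
```

Call:
{"api": "carry_out", "payload": {"series": [[[0, 0, -0.1, 0, 0], [0, 0, -0.1, 0, 0], [0, 0, -0.1, 0, 0], [0, 0, 0, 0, 0], [0, 0, 0, 0, 0]]]}}

```text
clock: 15.3
eef_pos: [0.4859, -0.3185, 0.0738]
tool_rot: [0.999, -0.044, 0.0, 0.0]
ft_force: [-0.7, 0.4, 3.0]
gripper_width: 0.0006
finger_force: 1.4
```

Contact has begun, at 3 N. Pressing further.

Call:
{"api": "carry_out", "payload": {"series": [[[0, 0, -0.1, 0, 0], [0, 0, -0.1, 0, 0], [0, 0, -0.1, 0, 0], [0, 0, 0, 0, 0], [0, 0, 0, 0, 0]]]}}

```text
clock: 15.92
eef_pos: [0.4861, -0.3186, 0.07]
tool_rot: [0.999, -0.044, 0.0, 0.001]
ft_force: [-10.1, 5.5, 30.6]
gripper_width: 0.0007
finger_force: 14.9
```

Force rose to 30 N at the hard stop, so the button is fully down. Lifting off.

Call:
{"api": "carry_out", "payload": {"series": [[[0, 0, 0.5, 0, 0], [0, 0, 1, 0, 0], [0, 0, 1, 0, 0], [0, 0, 1, 0, 0], [0, 0, 0, 0, 0]]]}}

```text
clock: 16.55
eef_pos: [0.4866, -0.319, 0.1396]
tool_rot: [0.999, -0.044, 0.001, 0.001]
ft_force: [-0.3, 0.5, -0.5]
gripper_width: 0.0007
finger_force: 0.0
```

```bash
python3 - <<'E'
from h import *
a,b=bot.camera("scene"),bot.camera("top")
cv2.imwrite("pics/c5.png",np.hstack([cv2.resize(a[150:330,160:400],(400,300),interpolation=2),cv2.resize(b[90:180,310:430],(400,300),interpolation=2)]))
print(bot.sense()["eef_pos"],bot.sense()["ft_force"])
E
```

```text
[ 0.48548473 -0.31842261  0.13732167] [-0.04226404  0.39077178 -0.37116573]
```

View pics/c5.png

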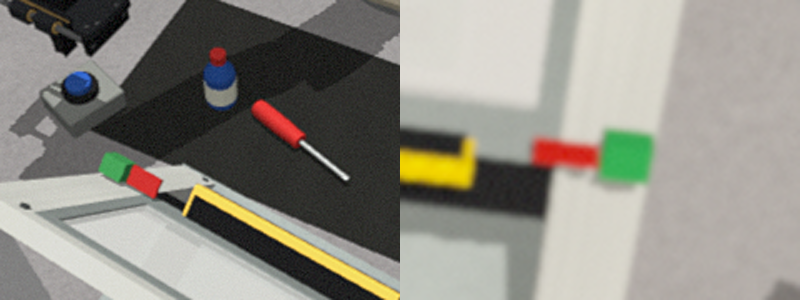

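The pointer is still level with the band (top crop, row 155), the button is out, the gripper is clear, and the bottle and screwdriver haven't moved. Handing in.

```bash
python3 -c "
from station import bot
print(bot.sign_off())"
```

```text
the job is handed in; nothing more can be done
None
```

I pushed the window up until its pointer sat level with the middle of the green band, pressed the blue button to its stop, and handed the job in with the arm clear; the hand-in returned no verdict.

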